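# Free the hold-down bar from its keeper and stand it over the block

### The arm

A 6-joint arm with a two-finger parallel gripper is mounted at the origin on a cart in front of the work surface, level with it; the furniture and walls round the work are solid. World frame = base frame: x ahead of the robot, y to its left, z up, the work surface at z = 0. Lengths are in mm, angles in rad, forces in N, time in s.
With the tool pointing down it reaches from about 325 to 850 mm from the base axis. Payload 15.5 kg.
Tool frame: the origin (TCP) lies midway between the tips of the shut fingers; the grasp point (between the pads) lies 19 mm behind it (ctrl.grip_depth is the distance from the TCP to the grasp point, in mm); z points along the fingers, y is the line along which they close (so a half turn about z gives the same grasp; the last joint's range is limited). The gripper opens to 91 mm and grips with 3 to 60 N. Pads are 32 mm wide; open, the fingers measure 118 mm over their backs; the gripper's body (76 mm by 178 mm) begins 60 mm behind the grasp point.
Start: joints at [1.05, 0.494, 1.345, -0, 1.302, -0.096], TCP at [258.151, 569.196, 182.515] pointing down, gripper open.
Joint ranges: [-2.91, 2.91], [-0.82, 2.16], [0.22, 2.67], [-1.22, 4.37], [0.12, 2.79], [-3.08, 3.08]. Speed limits (rad/s): [1.89, 1.89, 2.57, 3.01, 3.01, 3.01].

### API

Orientations are given as [roll, pitch, yaw] about the fixed x, y, z axes, in that order (R = Rz(yaw) Ry(pitch) Rx(roll)).
In Python, from cell import monitor, vision, ctrl gives the robot as it stands.
- The arm moves only by the tool carry_out, never from a script. Its arguments are lists of equal length, an entry for each row: "linear": the shift along the tool's x, y, z normalised to -1 to 1, where 1 is 0.12 m, a list of three; "twist": the turn, a rotation vector about the tool's x, y, z normalised to -1 to 1, where 1 is pi rad, a list of three; "gripper": the gripper command: -1 is shut, 1 is fully open, values between are in proportion. A call has 1 to 12 rows; each row shifts and turns the commanded pose from where the row before left it, along the tool's axes as they then stand; what a row does not reach is not made up. A row lasts 1/8 s, in which the tool goes at most 62.5 mm and 10.7 degrees, less where a joint would pass 70% of its speed; a pose out of reach is approached as far as the arm can. A call with a number of a shift or a turn outside -1 to 1 is refused whole. A call with a gripper value outside its range is refused whole. The fingers move at their own pace and stop on an object; the grip force is fixed at half the most. Time passes only in rows, so rows that do not move let the fingers close. It gives the time, the measured TCP pose, the force, the opening and the grip force at its end, in the units of the state.
- monitor.sense(): the state, without advancing time (a new reading comes with each control period).
- vision.grab_frame(name): name is "side" or "top" or "wrist"; returns (picture, depth): 480x640x3 uint8, red, green, blue; 480x640 float32, mm along the optical axis (not along the pixel's ray), 0 where there is no reading.
- vision.camera_model(name): a dict with "fx", "fy", "cx", "cy" (pixels), "distortion" ([k1, k2, p1, p2, k3] as OpenCV has them; the pictures are not rectified), "camera_from_world" (4x4, takes a point from world to camera coordinates). Camera axes: x right, y down, z forward; pixel columns grow to the right and rows downward; lengths in mm; the calibration is good to about 2 mm. A picture is of the moment at which its call begins: read the wrist's pose just before it. camera_model takes no time and is no camera call; for the wrist camera it gives the pose at the moment of the call.
- ctrl.close_job(): hands the job in; it is judged then, once.
The state is a dict: "t": time; "joints": joint angles; "dq": joint speeds; "joint_torque": joint torques, N m; "eef_pos": TCP position; "tcp_rot": TCP orientation; "ft_force": force on the tool from outside, world axes, zero at the start; "torque": the same for the moment, N m; "width": finger opening in mm; "grasp_force": force on a finger pad.
Only numpy, scipy, OpenCV 4.12 (cv2) and the standard library are available. Lean on these libraries where they do the work, as an engineer would, in place of code of your own. Each camera call takes 0.05 s, during which the arm holds its last target. There are 200 camera calls.

### The job

The hold-down bar hangs in the two hooks of the low stand, kept in by a sprung keeper over one hook. Press the keeper's thumb tab down until it snaps open, then lift the bar off and stand it upright on its two feet on the saw table, squarely across the broad flat wooden block (the largest of the blocks), so that the bar's screw is centred over the block; leave the block where it lies.

Things in the scene. Friction and masses are not known exactly. Their poses are not given: they have to be found in the camera images.
- stand: Grey steel stand fixed to the table, base 80 x 236 x 10 mm, origin under its centre, x away from the robot. Two 12 mm wide U hooks, open upward, at y = +92 and -92 mm, hold the bar 150 mm above the table; prongs end 15 mm above the bar's axis. The bar is free once raised 30 mm straight up. The keeper is at y = +78 mm: its tongue lies over the bar.
- keeper_tab (a point): Centre of the top of the keeper's thumb tab, a steel plate 34 x 32 mm sticking out of the stand towards the robot, 61 mm before the bar's axis, 167 mm above the table. Push it straight down (5 N at first, then less): after 30 mm it passes over centre, springs fully open by itself (62 mm below the start) and stays. On the way it shifts up to 12 mm towards the robot.
- keeper (a joint): Turn of the keeper, rad: 0 closed over the bar, over centre at about 0.4, 0.87 fully open. Sprung both ways: it goes to whichever end is nearer.
- bar_grip (a point): Where to grasp the hung bar (black, round, 15 mm thick, 290 mm long, 0.4 kg, a leg at each end): on its axis, 25 mm from its middle. Bar along y, z up. Feet, 34 mm discs, at y = +105 and -155 mm, undersides 98 mm below this point. Screw upright at y = -71 mm: knob 33 mm wide, top 61 mm above this point, pad 63 mm below it. Hooks at about y = +67 and -117 mm, keeper at +53 mm.
- block_top (a point): Centre of the top of the broad flat wooden block, 60 (x) x 85 (y) x 18 mm, loose, its length roughly away from the robot; two smaller blocks lie elsewhere. Square across: the bar's y along the block's x (either way round), screw over this point. A spanner 135 mm long, 9 mm high, lies about 100 mm to its +y (world) side; the bar stands over it, its nearer foot on the other side.
Mind the look-alikes: they are no part of the job. What is shaped like the part that bears block_top but green or pink is not meant.

How it is judged:
By the outcome, as a careful person would: the job done as asked, in the order asked, and still so for the second after the job is handed in, with the robot touching nothing.
It also fails if it takes over 48 s, if anything falls off the work surface, if the arm or the gripper's body presses on something with over 40 N, if the wrist force passes 120 N, or if a joint passes its speed limit or range.

## Working session

There is one attempt and no reset: what is moved stays moved. The work goes in short steps, Python scripts to look and compute and a tool call to move; the robot and the scene stay as the last step left them, time stands still between calls to the robot, and variables do not carry over. Pictures are saved under pics/ and viewed, at most 12 in all, crops included, and the job is handed in when it is done.

Besides the shell and the picture viewer there is one more tool, called after ">>>" by a JSON object that holds its "name" and its "arguments", one argument or row to a line. carry_out: Moves the arm, as the interface text tells. Scaled input: -1 to 1 covers 0.12 m each way for a shift and pi rad each way for a turn. Its arguments: {"type":"object","properties":{"linear":{"type":"array","items":{"type":"array","items":{"type":"number","minimum":-1,"maximum":1}}},"twist":{"type":"array","items":{"type":"array","items":{"type":"number","minimum":-1,"maximum":1}}},"gripper":{"type":"array","items":{"type":"number"}}},"required":["linear","twist","gripper"]}

```bash
mkdir -p pics; ls
cat > h.py <<'E'
import numpy as np,cv2
from cell import monitor,vision,ctrl
def grab(n,f=None):
    M=vision.camera_model(n); im,d=vision.grab_frame(n)
    if f: cv2.imwrite('pics/'+f,im[:,:,::-1])
    return M,im,d
def K(M): return np.array([[M['fx'],0,M['cx']],[0,M['fy'],M['cy']],[0,0,1.]])
def ray(M,px):
    p=cv2.undistortPoints(np.array(px,float).reshape(-1,1,2),K(M),np.array(M['distortion'])).reshape(-1,2)
    T=np.linalg.inv(np.array(M['camera_from_world']))
    return T[:3,3],np.c_[p,np.ones(len(p))]@T[:3,:3].T
def onz(M,px,z):
    c,d=ray(M,px); return c+d*((z-c[2])/d[:,2])[:,None]
def dep(M,px,D):
    c,d=ray(M,px); return np.array([c+v*D[int(p[1]),int(p[0])] for p,v in zip(np.reshape(px,(-1,2)),d)])
def proj(M,P):
    T=np.array(M['camera_from_world'])
    return cv2.projectPoints(np.array(P,float).reshape(-1,1,3),cv2.Rodrigues(T[:3,:3])[0],T[:3,3],K(M),np.array(M['distortion']))[0].reshape(-1,2)
E
python3 - <<'E'
from h import *
s=monitor.sense();print(s)
for n in('top','side'):
    M,im,d=grab(n,n+'1.png');T=np.linalg.inv(np.array(M['camera_from_world']));print(n,T[:3,3].round(),T[:3,2].round(2))
    np.savez(n+'1.npz',im=im,d=d)
E
```

```text
pics
{'t': 0.0, 'joints': array([ 1.04948787e+00,  4.94180057e-01,  1.34615614e+00,  2.28515528e-05,
        1.30248373e+00, -9.55030224e-02]), 'dq': array([ 0.00073521,  0.00023531, -0.00021083, -0.00038712, -0.00061901,
        0.00021613]), 'joint_torque': array([ 3.22532796e-03, -8.78846312e+01, -3.81856728e+01,  7.06979586e-02,
        5.35650796e-02, -1.28347347e-05]), 'eef_pos': array([257.93652913, 568.82366788, 181.93175833]), 'tcp_rot': array([-3.14037308e+00, -1.38955807e-04,  2.71578106e+00]), 'ft_force': array([-0.00456821,  0.2808662 ,  0.09323515]), 'torque': array([-0.0231103 , -0.01151569, -0.00965792]), 'grasp_force': 0.0, 'width': 91.18299764539255}
top [ 494. -451. 1277.] [ 0.07 -0.   -1.  ]
side [319. 288. 689.] [ 0.24 -0.77 -0.59]
```

View pics/top1.png

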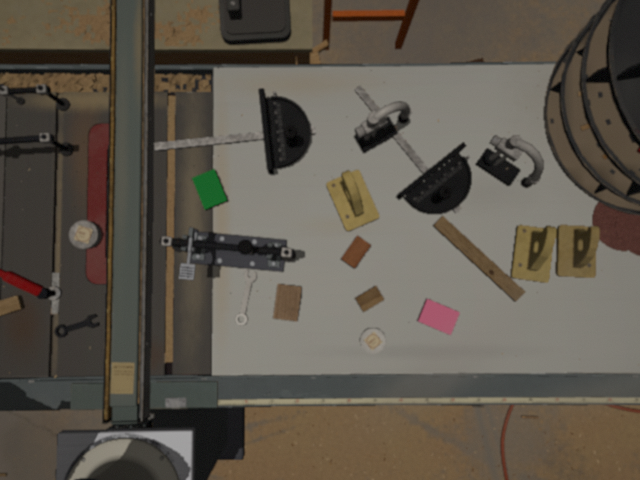

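View pics/side1.png

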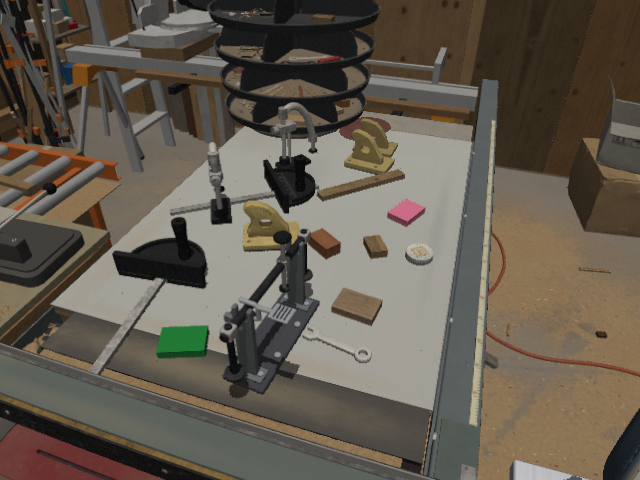

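Side view: the bar and stand are at about (270,310). Block look-alikes are the green plate (183,341), the pink plate (406,212), the small blocks (325,242) and (375,246), and the brown broad block (357,305; top view 288,302). I choose the brown broad block, with the spanner beside it at (340,345). Next I'll take close crops and measure.

Run:
```python
from h import *
a=np.load('top1.npz');b=np.load('side1.npz')
A=cv2.resize(a['im'][160:350,150:320],None,fx=3.1,fy=3.1,interpolation=cv2.INTER_CUBIC)
B=cv2.resize(b['im'][220:400,210:400],None,fx=3.2,fy=3.2,interpolation=cv2.INTER_CUBIC)[:, :]
A=cv2.resize(A,(400,447));B=cv2.resize(B,(400,379))
C=np.zeros((447,800,3),np.uint8);C[:,:400]=A;C[:379,400:]=B
cv2.imwrite('pics/crop1.png',C[:,:,::-1])
Mt=vision.camera_model('top');Ms=vision.camera_model('side')
# depth/height map check
px=[(288,302),(356,251),(370,298),(210,190),(440,316),(187,271),(247,246),(168,241),(288,253),(125,240),(205,270),(260,130),(240,320),(340,350)]
for p,w in zip(px,dep(Mt,px,a['d'])): print(p,w.round())
def hsvmask(im,p,r=3):
    h=cv2.cvtColor(im,cv2.COLOR_RGB2LAB).astype(int); c=np.median(h[p[1]-r:p[1]+r,p[0]-r:p[0]+r].reshape(-1,3),0)
    m=(np.abs(h-c)<[30,10,10]).all(2).astype(np.uint8); n,l=cv2.connectedComponents(m,connectivity=4); return (l==l[p[1],p[0]]).astype(np.uint8)
for M,im,p in((Mt,a['im'],(288,302)),(Ms,b['im'],(357,305))):
    m=hsvmask(im,p);ct=max(cv2.findContours(m,0,2)[0],key=cv2.contourArea).reshape(-1,2)
    W=onz(M,ct,18)[:,:2]; print(m.sum(),cv2.minAreaRect(W.astype(np.float32)))
```

```text
(288, 302) [ 455. -390.   19.]
(356, 251) [ 576. -555.   29.]
(370, 298) [ 462. -588.   21.]
(210, 190) [ 729. -201.   17.]
(440, 316) [ 418. -755.   17.]
(187, 271) [ 527. -182.  167.]
(247, 246) [ 576. -315.  210.]
(168, 241) [ 592. -140.  160.]
(288, 253) [ 564. -398.  165.]
(125, 240) [605. -10.  57.]
(205, 270) [ 534. -186.    1.]
(260, 130) [ 885. -321.   -7.]
(240, 320) [ 412. -272.    1.]
(340, 350) [ 336. -515.   -3.]
894 ((454.97821044921875, -387.7154846191406), (61.33221435546875, 87.42838287353516), 82.35084533691406)
937 ((451.72979736328125, -387.31640625), (60.84929275512695, 84.97590637207031), 82.40377044677734)
```

View pics/crop1.png

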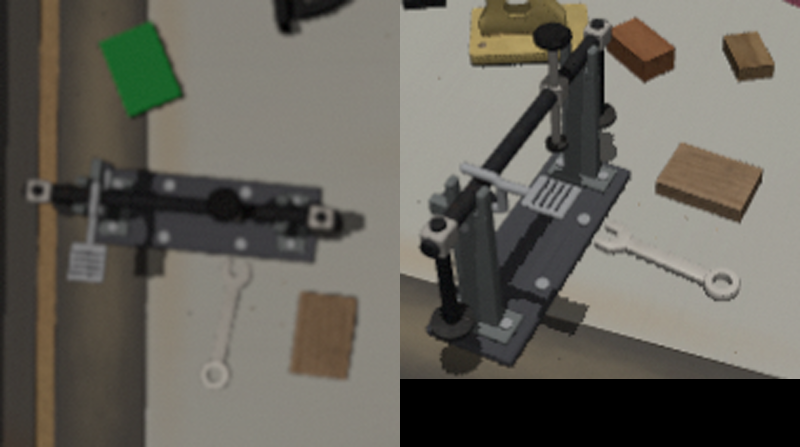

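The crop confirms the choice: the brown broad block lies at crop (708,180), the spanner is between it and the stand, and the keeper tab is the slotted plate at crop (550,195), (87,263) from above. The stand's +y end is nearest the side camera. I'll move over it for a close look with the wrist camera.

```bash
cat > plan.py <<'E'
import sys,numpy as np
from scipy.spatial.transform import Rotation as R
from cell import monitor
def plan(wps,rz=True,start=None):
    "wps: (x,y,z,yawdeg,rows) tool down"
    s=monitor.sense();p=s['eef_pos'].copy();q=R.from_euler('xyz',s['tcp_rot'])
    L=[];W=[]
    for i,(x,y,z,yaw,n) in enumerate(wps):
        t=np.array([x,y,z]);qt=R.from_euler('xyz',[np.pi,0,np.radians(yaw)])
        rv=(q.inv()*qt).as_rotvec();d=(t-p)/n
        for k in range(n):
            l=(q.inv().apply(d)/120).round(3);w=(rv/n/np.pi).round(4)
            L.append(l.tolist());W.append(w.tolist());p=p+q.apply(l*120);q=q*R.from_rotvec(w*np.pi)
    for k in range(0,len(L),12): print('linear',L[k:k+12],'\ntwist',W[k:k+12])
    print('end',p.round(1))
E
python3 - <<'E'
from plan import *
plan([(258,545,300,155.6,3),(500,-215,330,83.8,17)])
E
```

```text
linear [[-0.027, -0.061, -0.328], [-0.027, -0.061, -0.328], [-0.027, -0.06, -0.328], [-0.262, -0.29, -0.015], [-0.283, -0.27, -0.015], [-0.302, -0.249, -0.015], [-0.319, -0.226, -0.015], [-0.335, -0.201, -0.015], [-0.349, -0.176, -0.015], [-0.361, -0.15, -0.015], [-0.371, -0.123, -0.015], [-0.379, -0.095, -0.015]] 
twist [[-0.0001, -0.0, 0.0], [-0.0001, -0.0, 0.0], [-0.0001, -0.0, 0.0], [-0.0, 0.0, 0.0235], [-0.0, 0.0, 0.0235], [-0.0, 0.0, 0.0235], [-0.0, 0.0, 0.0235], [-0.0, 0.0, 0.0235], [-0.0, 0.0, 0.0235], [-0.0, 0.0, 0.0235], [-0.0, 0.0, 0.0235], [-0.0, 0.0, 0.0235]]
linear [[-0.385, -0.067, -0.015], [-0.389, -0.038, -0.015], [-0.391, -0.01, -0.015], [-0.391, 0.019, -0.015], [-0.388, 0.048, -0.015], [-0.383, 0.077, -0.015], [-0.377, 0.105, -0.015], [-0.368, 0.132, -0.015]] 
twist [[-0.0, 0.0, 0.0235], [-0.0, 0.0, 0.0235], [-0.0, 0.0, 0.0235], [-0.0, 0.0, 0.0235], [-0.0, 0.0, 0.0235], [-0.0, 0.0, 0.0235], [-0.0, 0.0, 0.0235], [-0.0, 0.0, 0.0235]]
end [ 500.  -214.9  330.8]
```

>>> {"name": "carry_out", "arguments": {
  "linear": [
    [-0.03,-0.06,-0.33],
    [-0.03,-0.06,-0.33],
    [-0.03,-0.06,-0.33],
    [-0.26,-0.29,-0.015],
    [-0.28,-0.27,-0.015],
    [-0.3,-0.25,-0.015],
    [-0.32,-0.225,-0.015],
    [-0.335,-0.2,-0.015],
    [-0.35,-0.175,-0.015],
    [-0.36,-0.15,-0.015],
    [-0.37,-0.125,-0.015],
    [-0.38,-0.095,-0.015]
  ],
  "twist": [
    [0,0,0],
    [0,0,0],
    [0,0,0],
    [0,0,0.0235],
    [0,0,0.0235],
    [0,0,0.0235],
    [0,0,0.0235],
    [0,0,0.0235],
    [0,0,0.0235],
    [0,0,0.0235],
    [0,0,0.0235],
    [0,0,0.0235]
  ],
  "gripper": [-1,-1,-1,-1,-1,-1,-1,-1,-1,-1,-1,-1]
}}

```text
t: 1.6
eef_pos: [386.6, 141.7, 317.5]
tcp_rot: [-3.141, -0.0, 2.049]
ft_force: [1.8, 0.5, 0.1]
width: 0.5
grasp_force: 0.0
```

>>> {"name": "carry_out", "arguments": {
  "linear": [
    [-0.385,-0.067,-0.015],
    [-0.39,-0.038,-0.015],
    [-0.39,-0.01,-0.015],
    [-0.39,0.019,-0.015],
    [-0.39,0.048,-0.015],
    [-0.383,0.077,-0.015],
    [-0.377,0.105,-0.015],
    [-0.368,0.132,-0.015],
    [0,0,0],
    [0,0,0]
  ],
  "twist": [
    [0,0,0.0235],
    [0,0,0.0235],
    [0,0,0.0235],
    [0,0,0.0235],
    [0,0,0.0235],
    [0,0,0.0235],
    [0,0,0.0235],
    [0,0,0.0235],
    [0,0,0],
    [0,0,0]
  ],
  "gripper": [-1,-1,-1,-1,-1,-1,-1,-1,-1,-1]
}}

```text
t: 2.85
eef_pos: [500.2, -214.2, 331.5]
tcp_rot: [-3.141, -0.001, 1.461]
ft_force: [0.4, 0.7, -0.1]
width: 0.4
grasp_force: 0.0
```

Run:
```python
from h import *
s=monitor.sense();print(s['t'],s['eef_pos'],s['tcp_rot'],s['width'],s['ft_force'])
M,im,d=grab('wrist','w1.png');np.savez('w1.npz',im=im,d=d,T=M['camera_from_world'])
T=np.linalg.inv(np.array(M['camera_from_world']));print(T.round(2))
```

```text
2.85 [ 500.22502936 -214.2135427   331.54481058] [-3.14072482e+00 -6.08989940e-04  1.46101368e+00] 0.37663007922439384 [ 0.39404323  0.66193282 -0.11068005]
[[ 9.9000e-01 -1.1000e-01 -3.0000e-02  5.0743e+02]
 [-1.1000e-01 -9.7000e-01 -2.3000e-01 -1.4942e+02]
 [ 0.0000e+00  2.3000e-01 -9.7000e-01  5.3348e+02]
 [ 0.0000e+00  0.0000e+00  0.0000e+00  1.0000e+00]]
```

View pics/w1.png

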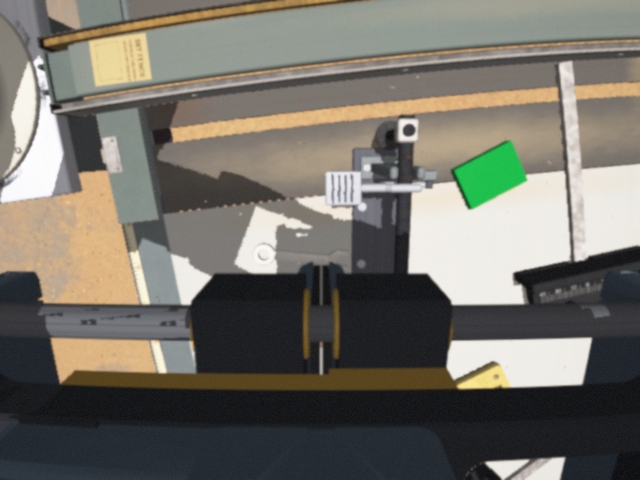

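The wrist view shows the tab at (343,188), the bar's +y end cap at (408,130), the bar running down to (402,270), and the tongue at (400,187).

```bash
cat >> h.py <<'E'
def cloud(M,D):
    v,u=np.mgrid[0:480,0:640]; px=np.stack([u,v],-1).reshape(-1,2)
    c,d=ray(M,px); return (c+d*D.reshape(-1,1)).reshape(480,640,3)
E
python3 - <<'E'
from h import *
w=np.load('w1.npz');M=vision.camera_model('wrist')
P=cloud(M,w['d'])
m=np.zeros((480,640),bool);m[165:212,318:366]=1
m&=(abs(P[...,2]-167)<9)
q=P[m];print('tab',m.sum(),np.median(q,0).round(1),q.min(0).round(),q.max(0).round(),cv2.minAreaRect(q[:,:2].astype(np.float32)))
# bar rows: dark pixels with z 145..165
for nm,M2,im,D,roi in(('wrist',M,w['im'],w['d'],(200,262,385,425)),):
    r0,r1,c0,c1=roi;P2=cloud(M2,D);mm=np.zeros((480,640),bool);mm[r0:r1,c0:c1]=1
    mm&=(P2[...,2]>146)&(P2[...,2]<166)
    q=P2[mm];c=np.polyfit(q[:,1],q[:,0],1);print('bar',mm.sum(),c,'yaw',np.degrees(np.arctan(-c[0])),np.percentile(q[:,2],95),[np.polyval(c,y) for y in(-244,-182)],q[:,1].min(),q[:,1].max())
t=np.load('top1.npz');Mt=vision.camera_model('top');P=cloud(Mt,t['d'])
m=np.zeros((480,640),bool);m[225:275,155:310]=1
m&=(P[...,2]>148)&(P[...,2]<168)&(P[...,1]<-210)&(P[...,1]>-300)&(P[...,0]>550)
q=P[m];c=np.polyfit(q[:,1],q[:,0],1);print('topbar',m.sum(),c,[np.polyval(c,y) for y in(-244,-182)])
# knob
m=np.zeros((480,640),bool);m[225:270,225:270]=1;m&=P[...,2]>195
print('knob top',m.sum(),P[m].mean(0).round(1),P[m].max(0).round(1),P[m].min(0).round(1))
s=np.load('side1.npz');Ms=vision.camera_model('side');P=cloud(Ms,s['d'])
m=np.zeros((480,640),bool);m[225:250,265:300]=1;m&=(P[...,2]>200)&(abs(P[...,1]+315)<40)
print('knob side',m.sum(),P[m].mean(0).round(1),P[m].max(0).round(1),P[m].min(0).round(1))
# end caps by wrist: white block top
c=cv2.cvtColor(w['im'],cv2.COLOR_RGB2GRAY)[112:145,390:425]>150
v,u=np.nonzero(c);px=np.array([[u.mean()+390,v.mean()+112]]);print('cap',px,onz(M,px,160),dep(M,px,w['d']))
# table heights near feet
P=cloud(Mt,t['d'])
for x,y in((477,-213),(442,-471),(477,-196),(477,-230)):
    u,v=proj(Mt,[[x,y,0]])[0].astype(int);print((x,y),P[v-1:v+2,u-1:u+2,2].mean().round(1))
E
```

```text
tab 1273 [ 525.3 -183.2  167.3] [ 507. -200.  162.] [ 546. -166.  171.] ((527.1298828125, -183.34024047851562), (32.065093994140625, 38.17725372314453), 83.9144058227539)
bar 940 [1.01631453e-01 6.03755799e+02] yaw -5.803127970433796 158.3978194670251 [np.float64(578.9577242703547), np.float64(585.2588743431343)] -264.17085961507473 -201.23453426245268
topbar 243 [1.10897681e-01 6.07809568e+02] [np.float64(580.7505333421689), np.float64(587.6261895656445)]
knob top 193 [ 570.9 -316.1  254.2] [ 589.1 -294.3 1277.3] [ 493.8 -451.4  203.8]
knob side 208 [ 570.2 -305.3  208.9] [ 588.8 -293.6  212.6] [ 556.7 -323.6  200.6]
cap [[409.31153846 129.01730769]] [[ 592.23941929 -135.3751686   160.        ]] [[ 591.39131711 -135.51095925  163.73258818]]
(477, -213) 0.1
(442, -471) 0.4
(477, -196) 0.6
(477, -230) 1.5
```

Run:
```python
from plan import *
plan([(521,-183,182,84,4),(521,-183,170,84,1),(520,-183,130,84,5)])
```

```text
linear [[0.068, 0.036, 0.312], [0.068, 0.036, 0.312], [0.068, 0.036, 0.312], [0.068, 0.036, 0.312], [0.001, 0.001, 0.1], [-0.0, -0.002, 0.067], [-0.0, -0.002, 0.067], [-0.0, -0.002, 0.067], [-0.0, -0.002, 0.067], [-0.0, -0.002, 0.067]] 
twist [[-0.0, -0.0, -0.0004], [-0.0, -0.0, -0.0004], [-0.0, -0.0, -0.0004], [-0.0, -0.0, -0.0004], [-0.0002, -0.0001, 0.0002], [0.0, -0.0, -0.0], [0.0, -0.0, -0.0], [0.0, -0.0, -0.0], [0.0, -0.0, -0.0], [0.0, -0.0, -0.0]]
end [ 519.8 -182.9  129.8]
```

>>> {"name": "carry_out", "arguments": {
  "linear": [
    [0.07,0.035,0.312],
    [0.07,0.035,0.312],
    [0.07,0.035,0.312],
    [0.065,0.035,0.312],
    [0,0,0.1],
    [0,0,0.067],
    [0,0,0.067],
    [0,0,0.067],
    [0,0,0.067],
    [0,0,0.067],
    [0,0,0]
  ],
  "twist": [
    [0,0,-0.0004],
    [0,0,-0.0004],
    [0,0,-0.0004],
    [0,0,-0.0004],
    [0,0,0],
    [0,0,0],
    [0,0,0],
    [0,0,0],
    [0,0,0],
    [0,0,0],
    [0,0,0]
  ],
  "gripper": [-1,-1,-1,-1,-1,-1,-1,-1,-1,-1,-1]
}}

```text
t: 4.28
eef_pos: [520.4, -183.6, 129.4]
tcp_rot: [-3.141, -0.0, 1.466]
ft_force: [-3.2, 0.3, 5.2]
width: 0.4
grasp_force: 2.5
```

>>> {"name": "carry_out", "arguments": {
  "linear": [
    [0,0,-0.3],
    [0,0,-0.3],
    [0,0,-0.3],
    [0,0,-0.3],
    [0,0,-0.3],
    [0,0,0],
    [0,0,0]
  ],
  "twist": [
    [0,0,0],
    [0,0,0],
    [0,0,0],
    [0,0,0],
    [0,0,0],
    [0,0,0],
    [0,0,0]
  ],
  "gripper": [-1,-1,-1,1,1,1,1]
}}

```text
t: 5.15
eef_pos: [520.7, -183.5, 309.4]
tcp_rot: [-3.141, -0.0, 1.466]
ft_force: [0.3, -0.2, 0.3]
width: 37.6
grasp_force: 0.0
```

Run:
```python
from h import *
M,im,d=grab('wrist');M2,im2,d2=grab('side')
np.savez('w2.npz',im=im,d=d,T=M['camera_from_world'])
C=np.zeros((400,800,3),np.uint8);C[:,:400]=cv2.resize(im[60:300,280:520],(400,400));C[:,400:]=cv2.resize(im2[220:400,210:390],(400,400))
cv2.imwrite('pics/c2.png',C[:,:,::-1]);print(monitor.sense()['eef_pos'],monitor.sense()['t'],monitor.sense()['width'])
```

```text
[ 520.40822102 -183.41723078  308.90714519] 5.25 45.07707264278515
```

View pics/c2.png

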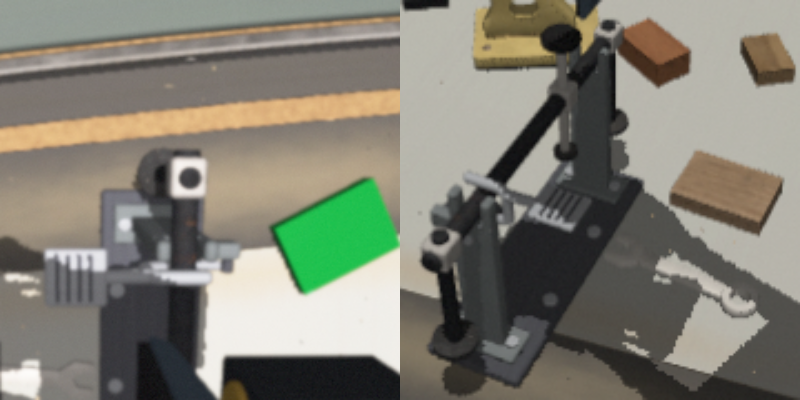

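Run:
```python
from h import *
w=np.load('w2.npz');M=vision.camera_model('wrist')
P=cloud(M,w['d'])
px=[(280+x*.6,60+y*.6) for x,y in((60,262),(75,285),(98,262),(98,300),(140,275),(185,275),(205,275),(188,180),(190,240),(190,310))]
for p,r in zip(px,dep(M,px,w['d'])): print(np.round(p),r.round())
M,im,d=grab('side')
px=[(210+(x-400)*.45,220+y*.45) for x,y in((550,210),(575,210),(520,200),(480,182),(500,195),(510,205))]
for p,r in zip(px,dep(M,px,d)): print(np.round(p),r.round())
```

```text
[316. 217.] [ 517. -174.  166.]
[325. 231.] [ 524. -187.  167.]
[339. 217.] [ 538. -176.  168.]
[339. 240.] [ 536. -197.  166.]
[364. 225.] [ 560. -186.  163.]
[391. 225.] [ 584. -187.  168.]
[403. 225.] [ 594. -188.  169.]
[393. 168.] [ 589. -137.  164.]
[394. 204.] [ 589. -170.  157.]
[394. 246.] [ 587. -210.  155.]
[278. 314.] [ 528. -176.  167.]
[289. 314.] [ 512. -181.  168.]
[264. 310.] [ 552. -180.  165.]
[246. 302.] [ 582. -184.  169.]
[255. 308.] [ 567. -181.  164.]
[260. 312.] [ 560. -182.  156.]
```

The tab still measures 167 mm high, so the keeper closed again and did not snap over. I'll press again a little nearer the robot and look while it is held down.

>>> {"name": "carry_out", "arguments": {
  "linear": [
    [0,-0.04,0.2],
    [0,0,0.3],
    [0,0,0.3],
    [0,0,0.3],
    [0,0,0.1],
    [0,0,0.1],
    [0,0,0.1],
    [0,0,0.1],
    [0,0,0],
    [0,0,0]
  ],
  "twist": [
    [0,0,0],
    [0,0,0],
    [0,0,0],
    [0,0,0],
    [0,0,0],
    [0,0,0],
    [0,0,0],
    [0,0,0],
    [0,0,0],
    [0,0,0]
  ],
  "gripper": [-1,-1,-1,-1,-1,-1,-1,-1,-1,-1]
}}

```text
t: 6.55
eef_pos: [516.5, -183.2, 130.4]
tcp_rot: [3.141, 0.0, 1.466]
ft_force: [0.2, 1.7, 3.4]
width: 0.3
grasp_force: 1.6
```

Run:
```python
from h import *
M,im,d=grab('side');np.savez('s3.npz',im=im,d=d)
cv2.imwrite('pics/s3.png',cv2.resize(im[240:390,200:400],(800,600),interpolation=cv2.INTER_CUBIC)[:,:,::-1]);s=monitor.sense();print(s['eef_pos'],s['t'],s['width'],s['ft_force'],s['torque'])
```

```text
[ 516.54488997 -183.1854402   130.53075267] 6.6 0.6677461113019091 [-0.12903846  1.80207607  2.62575449] [ 0.18780537 -0.00251694 -0.04618824]
```

View pics/s3.png

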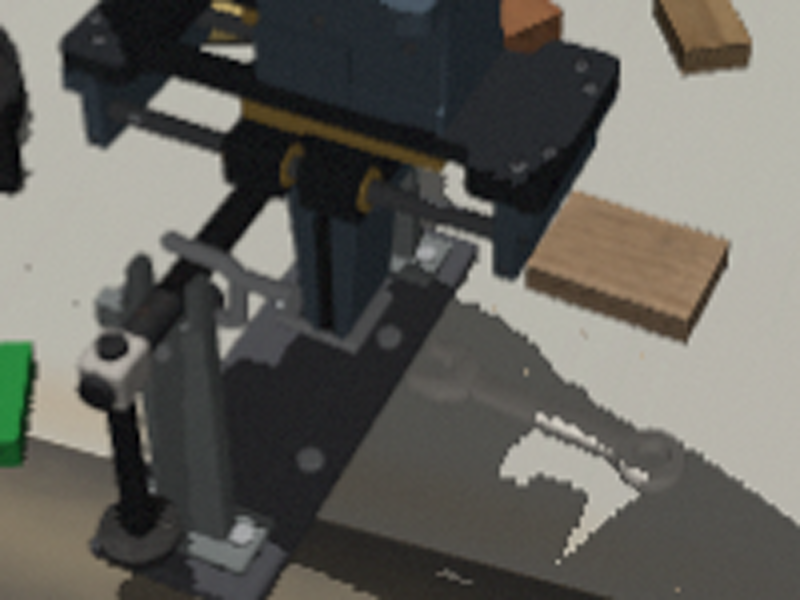

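The finger at (345,330) holds the tab partly down. The arm slopes, but the tongue at (175,240) is still over the bar and the force has dropped to 2.6 N. It is close to over centre, so I'll push a bit deeper.

>>> {"name": "carry_out", "arguments": {
  "linear": [
    [0,0,0.04],
    [0,0,0.04],
    [0,0,0.03],
    [0,0,0]
  ],
  "twist": [
    [0,0,0],
    [0,0,0],
    [0,0,0],
    [0,0,0]
  ],
  "gripper": [-1,-1,-1,-1]
}}

```text
t: 7.1
eef_pos: [515.9, -183.1, 116.6]
tcp_rot: [-3.141, -0.0, 1.466]
ft_force: [-2.6, 1.0, 1.5]
width: 0.4
grasp_force: 1.3
```

Run:
```python
from h import *
M,im,d=grab('side');np.savez('s4.npz',im=im,d=d)
for n in('s3.npz','s4.npz'):
    D=np.load(n)['d'];px=[(200+x/4,240+y/4) for x,y in((180,242),(210,255),(262,290),(290,305),(320,330),(350,345),(375,325))]
    print(dep(M,px,D).round().tolist())
s=monitor.sense();print(s['eef_pos'],s['t'],s['width'],s['ft_force'])
```

```text
[[585.0, -186.0, 169.0], [573.0, -186.0, 166.0], [550.0, -181.0, 159.0], [535.0, -173.0, 164.0], [520.0, -166.0, 162.0], [508.0, -165.0, 159.0], [503.0, -177.0, 160.0]]
[[672.0, -341.0, -1.0], [573.0, -187.0, 165.0], [552.0, -186.0, 153.0], [539.0, -183.0, 153.0], [520.0, -167.0, 162.0], [507.0, -163.0, 162.0], [505.0, -183.0, 153.0]]
[ 516.11158532 -183.15302877  116.80300121] 7.15 0.5220221261048035 [-2.23641065  0.14463468  1.48493325]
```

>>> {"name": "carry_out", "arguments": {
  "linear": [
    [0,0,0.035],
    [0,0,0.035],
    [0,0,0],
    [0,0,-0.3],
    [0,0,-0.3],
    [0,0,-0.3],
    [0,0,-0.3],
    [0,0,-0.3],
    [0,0,0]
  ],
  "twist": [
    [0,0,0],
    [0,0,0],
    [0,0,0],
    [0,0,0],
    [0,0,0],
    [0,0,0],
    [0,0,0],
    [0,0,0],
    [0,0,0]
  ],
  "gripper": [-1,-1,-1,-1,-1,-1,1,1,1]
}}

```text
t: 8.28
eef_pos: [517.5, -183.8, 291.1]
tcp_rot: [3.137, 0.002, 1.466]
ft_force: [0.3, -0.1, 0.2]
width: 27.6
grasp_force: 0.0
```

Run:
```python
from h import *
M2,im2,d2=grab('side');M,im,d=grab('wrist')
np.savez('w5.npz',im=im,d=d)
C=np.zeros((400,800,3),np.uint8);C[:,:400]=cv2.resize(im[60:300,280:520],(400,400));C[:,400:]=cv2.resize(im2[220:400,210:390],(400,400))
cv2.imwrite('pics/c5.png',C[:,:,::-1]);s=monitor.sense();print(s['eef_pos'],s['t'],s['width'],s['tcp_rot'])
```

```text
[ 516.09555421 -183.10171403  288.16011705] 8.375 35.918800911797234 [3.14129388e+00 7.64647200e-05 1.46580847e+00]
```

View pics/c5.png

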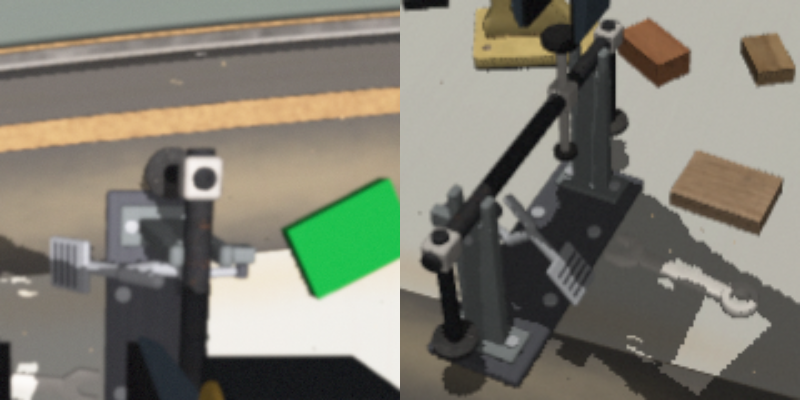

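The keeper is open and staying open: the tab is down at (570,285) and the tongue is clear of the bar at (515,200). Now the grasp.

Run:
```python
from h import *
from plan import plan
w=np.load('w5.npz');M=vision.camera_model('wrist');P=cloud(M,w['d'])
m=np.zeros((480,640),bool);m[200:285,370:415]=1;m&=(P[...,2]>150)&(P[...,2]<162)&(P[...,0]>570)
q=P[m];c=np.polyfit(q[:,1],q[:,0],1);print(m.sum(),c,np.polyval(c,-242),q[:,1].min(),q[:,1].max())
plan([(580,-242,250,84,3),(580,-242,131,84,5)])
```

```text
1428 [1.08639548e-01 6.04480973e+02] 578.1902025607484 -241.10366008120354 -163.95933644640198
linear [[-0.144, 0.194, 0.106], [-0.144, 0.194, 0.106], [-0.144, 0.194, 0.106], [-0.0, -0.0, 0.198], [-0.0, -0.0, 0.198], [-0.0, -0.0, 0.198], [-0.0, -0.0, 0.198], [-0.0, -0.0, 0.198]] 
twist [[0.0, 0.0, -0.0], [0.0, 0.0, -0.0], [0.0, 0.0, -0.0], [0.0, 0.0, -0.0], [0.0, 0.0, -0.0], [0.0, 0.0, -0.0], [0.0, 0.0, -0.0], [0.0, 0.0, -0.0]]
end [ 580.2 -242.   131.2]
```

>>> {"name": "carry_out", "arguments": {
  "linear": [
    [-0.144,0.192,0.106],
    [-0.144,0.192,0.106],
    [-0.144,0.192,0.106],
    [0,0,0],
    [0,0,0.198],
    [0,0,0.198],
    [0,0,0.198],
    [0,0,0.198],
    [0,0,0.198],
    [0,0,0]
  ],
  "twist": [
    [0,0,0],
    [0,0,0],
    [0,0,0],
    [0,0,0],
    [0,0,0],
    [0,0,0],
    [0,0,0],
    [0,0,0],
    [0,0,0],
    [0,0,0]
  ],
  "gripper": [1,1,1,1,1,1,1,1,1,1]
}}

```text
t: 9.62
eef_pos: [577.7, -240.8, 129.8]
tcp_rot: [-3.138, -0.002, 1.466]
ft_force: [-0.1, -0.7, 0.5]
width: 91.0
grasp_force: 0.0
```

>>> {"name": "carry_out", "arguments": {
  "linear": [
    [0,0,0],
    [0,0,0],
    [0,0,0],
    [0,0,0],
    [0,0,0],
    [0,0,0],
    [0,0,0],
    [0,0,0]
  ],
  "twist": [
    [0,0,0],
    [0,0,0],
    [0,0,0],
    [0,0,0],
    [0,0,0],
    [0,0,0],
    [0,0,0],
    [0,0,0]
  ],
  "gripper": [-1,-1,-1,-1,-1,-1,-1,-1]
}}

```text
t: 10.62
eef_pos: [579.4, -241.9, 131.4]
tcp_rot: [-3.142, 0.0, 1.466]
ft_force: [-0.0, 0.1, 0.6]
width: 14.0
grasp_force: 0.0
```

>>> {"name": "carry_out", "arguments": {
  "linear": [
    [0,0,0],
    [0,0,0],
    [0,0,0],
    [0,0,0]
  ],
  "twist": [
    [0,0,0],
    [0,0,0],
    [0,0,0],
    [0,0,0]
  ],
  "gripper": [-1,-1,-1,-1]
}}

```text
t: 11.12
eef_pos: [579.4, -241.9, 131.4]
tcp_rot: [3.142, -0.0, 1.466]
ft_force: [-0.3, -0.2, 0.3]
width: 0.2
grasp_force: 0.0
```

Run:
```python
from h import *
M2,im2,d2=grab('side')
cv2.imwrite('pics/s6.png',cv2.resize(im2[200:380,210:390],(600,600),interpolation=cv2.INTER_CUBIC)[:,:,::-1]);s=monitor.sense();print(s['eef_pos'],s['t'],s['width'],s['ft_force'],s['grasp_force'],s['joints'])
```

```text
[ 579.39245645 -241.92440222  131.41165038] 11.175 0.8266788757683107 [-0.00512452  0.5890764   0.14159754] 0.0 [-4.90598993e-01  5.47520973e-01  1.39885646e+00 -1.77907208e-05
  1.19521042e+00 -3.85541644e-01]
```

View pics/s6.png

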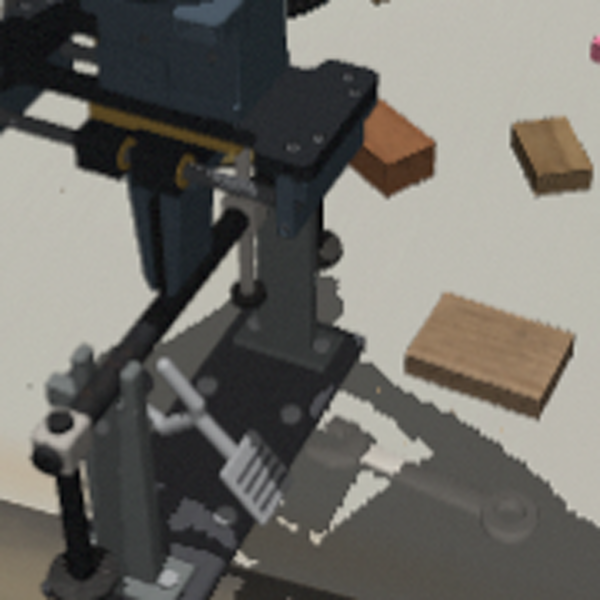

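Run:
```python
from h import *
M=vision.camera_model('side')
for z in(131,145,158): print(z,((proj(M,[[579.4,-241.9,z]])-[210,200])/.3).round(0))
M,im,d=grab('side')
px=[(210+x*.3,200+y*.3) for x,y in((150,270),(185,270),(150,230),(185,230),(180,285),(160,285),(175,305))]
print(dep(M,px,d).round(0)); print(ctrl.grip_depth)
```

```text
131 [[181. 318.]]
145 [[179. 297.]]
158 [[178. 278.]]
[[ 584. -223.  178.]
 [ 569. -229.  177.]
 [ 584. -225.  201.]
 [ 567. -228.  203.]
 [ 571. -226.  169.]
 [ 581. -225.  167.]
 [ 574. -225.  156.]]
18.8
```

The fingers shut on nothing. By depth, the real fingertips are at z≈158, just above the bar, so they sit about 27 mm higher than the reported TCP, which also explains the deep tab press. I'll go down further by that amount.

>>> {"name": "carry_out", "arguments": {
  "linear": [
    [0,0,-0.15],
    [0,0,-0.05],
    [0,0,0],
    [0,0,0],
    [0,0,0],
    [0,0,0],
    [0,0,0.14],
    [0,0,0.14],
    [0,0,0.14],
    [0,0,0],
    [0,0,0]
  ],
  "twist": [
    [0,0,0],
    [0,0,0],
    [0,0,0],
    [0,0,0],
    [0,0,0],
    [0,0,0],
    [0,0,0],
    [0,0,0],
    [0,0,0],
    [0,0,0],
    [0,0,0]
  ],
  "gripper": [-1,1,1,1,1,1,1,1,1,1,1]
}}

```text
t: 12.6
eef_pos: [579.6, -242.0, 105.1]
tcp_rot: [3.141, 0.0, 1.466]
ft_force: [-0.4, -0.1, -0.5]
width: 91.0
grasp_force: 0.0
```

Run:
```python
from h import *
M,im,d=grab('side')
s=monitor.sense();print(s['eef_pos'],s['t'],s['width'],s['ft_force'])
P=cloud(M,d)
# nearest finger: points near expected y face, x about 579-58, bottom edge
m=(abs(P[...,1]+225)<10)&(P[...,2]>100)&(P[...,2]<200)
for lo in range(510,650,10):
    k=m&(P[...,0]>=lo)&(P[...,0]<lo+10)
    if k.sum(): print(lo,k.sum(),np.percentile(P[k][:,2],[2,50]).round(),P[k][:,1].mean().round())
```

```text
[ 579.72789514 -242.103306    105.41922663] 12.65 91.21658620771295 [0.34206159 0.17704557 0.47750073]
520 185 [143. 170.] -222.0
530 78 [138. 167.] -219.0
570 61 [149. 155.] -225.0
580 29 [155. 157.] -225.0
620 119 [138. 170.] -231.0
630 109 [141. 175.] -229.0
```

>>> {"name": "carry_out", "arguments": {
  "linear": [
    [0,0,0.065],
    [0,0,0],
    [0,0,0],
    [0,0,0],
    [0,0,0],
    [0,0,0],
    [0,0,0],
    [0,0,0],
    [0,0,0],
    [0,0,0],
    [0,0,0],
    [0,0,0]
  ],
  "twist": [
    [0,0,0],
    [0,0,0],
    [0,0,0],
    [0,0,0],
    [0,0,0],
    [0,0,0],
    [0,0,0],
    [0,0,0],
    [0,0,0],
    [0,0,0],
    [0,0,0],
    [0,0,0]
  ],
  "gripper": [1,-1,-1,-1,-1,-1,-1,-1,-1,-1,-1,-1]
}}

```text
t: 14.15
eef_pos: [579.4, -241.9, 97.2]
tcp_rot: [3.142, 0.0, 1.466]
ft_force: [0.4, 1.2, 0.8]
width: 14.3
grasp_force: 30.0
```

Gripped: width 14.3 mm at 30 N. Lifting straight up.

>>> {"name": "carry_out", "arguments": {
  "linear": [
    [0,0,-0.08],
    [0,0,-0.12],
    [0,0,-0.16],
    [0,0,-0.2],
    [0,0,-0.2],
    [0,0,-0.2],
    [0,0,-0.04],
    [0,0,0],
    [0,0,0]
  ],
  "twist": [
    [0,0,0],
    [0,0,0],
    [0,0,0],
    [0,0,0],
    [0,0,0],
    [0,0,0],
    [0,0,0],
    [0,0,0],
    [0,0,0]
  ],
  "gripper": [-1,-1,-1,-1,-1,-1,-1,-1,-1]
}}

```text
t: 15.28
eef_pos: [578.9, -241.7, 216.2]
tcp_rot: [-3.14, -0.001, 1.466]
ft_force: [-0.3, 0.6, -4.3]
width: 14.5
grasp_force: 30.0
```

Run:
```python
from h import *
M,im,d=grab('side');Mt,it,dt=grab('top')
np.savez('l.npz',im=im,d=d,it=it,dt=dt)
s=monitor.sense();print(s['eef_pos'],s['t'],s['width'],s['ft_force'],s['grasp_force'])
C=np.zeros((400,800,3),np.uint8);C[:,:400]=cv2.resize(it[160:340,150:330],(400,400));C[:,400:]=cv2.resize(im[120:360,190:430],(400,400))
cv2.imwrite('pics/l.png',C[:,:,::-1])
```

```text
[ 578.98790074 -241.73170517  216.30089853] 15.375 14.283697698883051 [ 0.03318704 -0.6428411  -4.17536287] 29.997906982898712
```

View pics/l.png

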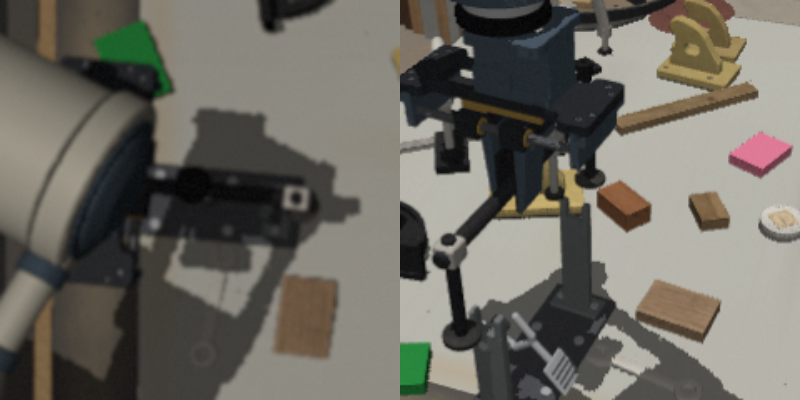

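The bar is lifted clear and looks level. The knob is at top-crop (193,183), the −y cap at (296,197), and the +y cap at side-crop (448,252).

Run:
```python
from h import *
l=np.load('l.npz');Mt=vision.camera_model('top');Ms=vision.camera_model('side')
Pt=cloud(Mt,l['dt']);Ps=cloud(Ms,l['d'])
def reg(P,c,r,z0,z1):
    u,v=c;k=P[v-r:v+r+1,u-r:u+r+1].reshape(-1,3);k=k[(k[:,2]>z0)&(k[:,2]<z1)];return len(k),((k.min(0)+k.max(0))/2).round(1),np.median(k,0).round(1),k.max(0).round(1)
print('knob',reg(Pt,(237,243),10,315,345))
print('-cap top',reg(Pt,(283,249),7,265,300))
print('+cap side',reg(Ps,(219,271),9,255,300))
g=cv2.cvtColor(l['it'],cv2.COLOR_RGB2GRAY)
m=g[238:260,272:294]>110;v,u=np.nonzero(m);print(u.mean()+272,v.mean()+238,onz(Mt,[(u.mean()+272,v.mean()+238)],283))
# bar line between knob and cap, top
m=np.zeros((480,640),bool);m[235:260,243:280]=1;m&=(Pt[...,2]>262)&(Pt[...,2]<290)
q=Pt[m];c=np.polyfit(q[:,1],q[:,0],1);z=np.polyfit(q[:,1],q[:,2],1);print('bar',m.sum(),c,z,q[:,1].min(),q[:,1].max(),np.polyval(c,-313),np.polyval(z,-313))
# bar from side between cap and gripper
m=np.zeros((480,640),bool);m[215:268,215:262]=1;m&=(Ps[...,2]>255)&(Ps[...,2]<290)&(Ps[...,1]<-150)&(Ps[...,1]>-222)
q=Ps[m];c=np.polyfit(q[:,1],q[:,0],1);z=np.polyfit(q[:,1],q[:,2],1);print('bar side',m.sum(),c,z,np.polyval(c,-200),np.polyval(z,-200))
for n in('top','side'):
    a=np.load(n+'1.npz');im=a['im'] ;print(n)
mm=None
# block yaw again in new top picture
im=l['it'];p=(288,302);h=cv2.cvtColor(im,cv2.COLOR_RGB2LAB).astype(int);cc=np.median(h[p[1]-3:p[1]+3,p[0]-3:p[0]+3].reshape(-1,3),0)
m=(abs(h-cc)<[30,10,10]).all(2).astype(np.uint8);n,L=cv2.connectedComponents(m);ct=max(cv2.findContours((L==L[p[1],p[0]]).astype(np.uint8),0,2)[0],key=cv2.contourArea).reshape(-1,2)
print(cv2.minAreaRect(onz(Mt,ct,18)[:,:2].astype(np.float32)))
```

```text
knob (236, array([ 573.1, -309.8,  328.1]), array([ 572.8, -310.7,  328.3]), array([ 588. , -294.9,  333.3]))
-cap top (145, array([ 564.7, -393.2,  277.8]), array([ 564.2, -393.3,  277.8]), array([ 574.5, -379.5,  287.3]))
+cap side (332, array([ 588.4, -132.9,  271.1]), array([ 585. , -127.5,  277.1]), array([ 598.4, -117.8,  285.3]))
282.725 248.8 [[ 564.50370692 -393.28031268  283.        ]]
bar 284 [9.64391482e-02 6.02181728e+02] [-1.36478632e-02  2.69529497e+02] -385.97578103262197 -316.16897715479786 571.9962744796064 273.8012781830443
bar side 440 [1.32839754e-01 6.04982735e+02] [1.0458038e-02 2.7634188e+02] 578.4147843937475 274.2502719362396
top
side
((454.58209228515625, -387.5367431640625), (61.93250274658203, 86.84001922607422), 83.43682098388672)
```

Run:
```python
from plan import plan
plan([(570,-242,240,84,2),(462,-318.4,240,82.6,6),(462,-318.4,80,82.6,7)])
```

```text
linear [[-0.005, -0.037, -0.099], [-0.005, -0.037, -0.099], [-0.121, -0.138, 0.0], [-0.122, -0.138, 0.0], [-0.122, -0.137, 0.0], [-0.123, -0.137, 0.0], [-0.123, -0.136, 0.0], [-0.124, -0.136, 0.0], [-0.0, 0.0, 0.191], [-0.0, 0.0, 0.191], [-0.0, 0.0, 0.191], [-0.0, 0.0, 0.191]] 
twist [[-0.0002, -0.0001, -0.0001], [-0.0002, -0.0001, -0.0001], [-0.0, 0.0, 0.0013], [-0.0, 0.0, 0.0013], [-0.0, 0.0, 0.0013], [-0.0, 0.0, 0.0013], [-0.0, 0.0, 0.0013], [-0.0, 0.0, 0.0013], [-0.0, 0.0, 0.0], [-0.0, 0.0, 0.0], [-0.0, 0.0, 0.0], [-0.0, 0.0, 0.0]]
linear [[-0.0, 0.0, 0.191], [-0.0, 0.0, 0.191], [-0.0, 0.0, 0.191]] 
twist [[-0.0, 0.0, 0.0], [-0.0, 0.0, 0.0], [-0.0, 0.0, 0.0]]
end [ 461.9 -318.4   79.6]
```

>>> {"name": "carry_out", "arguments": {
  "linear": [
    [-0.005,-0.037,-0.1],
    [-0.005,-0.037,-0.1],
    [-0.121,-0.138,0],
    [-0.122,-0.138,0],
    [-0.122,-0.137,0],
    [-0.123,-0.137,0],
    [-0.123,-0.136,0],
    [-0.124,-0.136,0],
    [0,0,0]
  ],
  "twist": [
    [0,0,0],
    [0,0,0],
    [0,0,0.0013],
    [0,0,0.0013],
    [0,0,0.0013],
    [0,0,0.0013],
    [0,0,0.0013],
    [0,0,0.0013],
    [0,0,0]
  ],
  "gripper": [-1,-1,-1,-1,-1,-1,-1,-1,-1]
}}

```text
t: 16.5
eef_pos: [460.7, -319.7, 241.3]
tcp_rot: [-3.141, 0.0, 1.439]
ft_force: [0.4, 1.0, -4.6]
width: 14.3
grasp_force: 30.0
```

>>> {"name": "carry_out", "arguments": {
  "linear": [
    [0,0,0.15],
    [0,0,0.2],
    [0,0,0.2],
    [0,0,0.2],
    [0,0,0.2],
    [0,0,0.2],
    [0,0,0.15],
    [0,0,0.03],
    [0,0,0],
    [0,0,0]
  ],
  "twist": [
    [0,0,0],
    [0,0,0],
    [0,0,0],
    [0,0,0],
    [0,0,0],
    [0,0,0],
    [0,0,0],
    [0,0,0],
    [0,0,0],
    [0,0,0]
  ],
  "gripper": [-1,-1,-1,-1,-1,-1,-1,-1,-1,-1]
}}

```text
t: 17.75
eef_pos: [462.7, -318.8, 82.4]
tcp_rot: [3.14, 0.001, 1.441]
ft_force: [-0.1, -0.0, -4.6]
width: 14.5
grasp_force: 30.0
```

Run:
```python
from h import *
M,im,d=grab('side');Mt,it,dt=grab('top')
np.savez('p.npz',im=im,d=d,it=it,dt=dt)
s=monitor.sense();print(s['eef_pos'],s['tcp_rot'],s['t'],s['width'],s['ft_force'])
C=np.zeros((400,800,3),np.uint8);C[:,:400]=cv2.resize(it[220:380,200:360],(400,400));C[:,400:]=cv2.resize(im[180:380,250:450],(400,400))
cv2.imwrite('pics/p.png',C[:,:,::-1])
```

```text
[ 462.66480948 -318.71897578   82.2892002 ] [3.14060169e+00 6.14737272e-04 1.44134192e+00] 17.85 14.315947322088112 [-0.98058314  0.29248629 -2.95070898]
```

View pics/p.png

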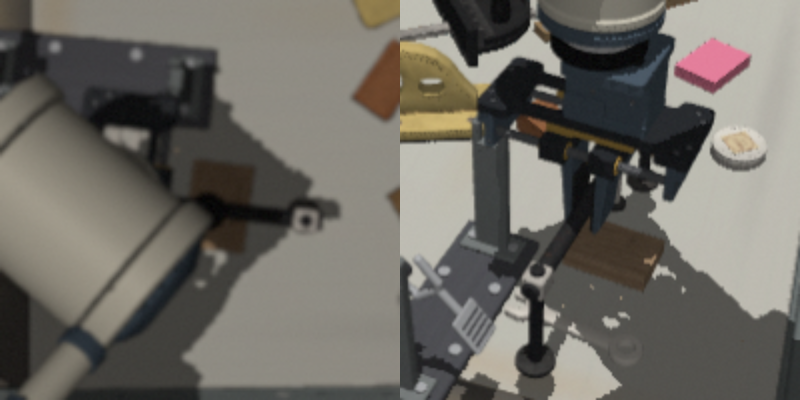

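The bar is poised over the block at top-crop (222,205). The −y cap is at (305,217), and the +y cap at side-crop (538,275). Checking the numbers before lowering.

Run:
```python
from h import *
l=np.load('p.npz');Mt=vision.camera_model('top');Ms=vision.camera_model('side')
Pt=cloud(Mt,l['dt']);Ps=cloud(Ms,l['d'])
g=cv2.cvtColor(l['it'],cv2.COLOR_RGB2GRAY)
print(g[300:314,314:331])
k=Pt[299:316,313:331].reshape(-1,3);k=k[(k[:,2]>132)&(k[:,2]<160)];print('-cap',len(k),((k.min(0)+k.max(0))/2).round(1),np.median(k,0).round(1))
m=np.zeros((480,640),bool);m[297:312,290:314]=1;m&=(Pt[...,2]>130)&(Pt[...,2]<150)
q=Pt[m];c=np.polyfit(q[:,1],q[:,0],1);print('bar',m.sum(),c,np.degrees(np.arctan(c[0])),np.percentile(q[:,2],50),q[:,1].min(),q[:,1].max(),np.polyval(c,-387.5))
k=Ps[308:328,310:332].reshape(-1,3);k=k[(k[:,2]>125)&(k[:,2]<155)];print('+cap',len(k),((k.min(0)+k.max(0))/2).round(1),np.median(k,0).round(1),k[:,2].max())
# +cap white top by side
m=Ps[...,2]*0;gs=cv2.cvtColor(l['im'],cv2.COLOR_RGB2GRAY)
h=cv2.cvtColor(l['it'],cv2.COLOR_RGB2LAB).astype(int);mb=(Pt[...,2]>10)&(Pt[...,2]<28)&(h[...,2]>136)
mb[:280]=0;mb[325:]=0;mb[:,:270]=0;mb[:,305:]=0
v,u=np.nonzero(mb);W=onz(Mt,np.c_[u,v],18)[:,:2];print('block',len(W),cv2.minAreaRect(W.astype(np.float32)))
```

```text
[[ 65  60  51  42  30  28  29  31  32  34  37  45  55  60  67  75  81]
 [ 63  53  39  24  25  20  21  23  23  17  19  25  38  53  61  65  63]
 [ 58  44  28  28  38  43  43  39  38  34  30  26  29  44  60  63  65]
 [ 44  30  23  41  73  87  89  83  78  72  64  57  48  46  54  61  64]
 [ 27  22  27  61 103 123 122 114 110 105 102  98  84  59  48  57  64]
 [ 19  21  32  72 117 135 129 115 108 110 119 123 110  76  49  50  60]
 [ 27  24  42  83 119 127 108  81  67  80 107 125 117  81  48  57  70]
 [ 26  27  51  94 121 114  83  46  31  49  85 116 114  79  57  83  98]
 [ 25  27  57 103 127 112  74  39  22  38  80 112 111  77  69 107 126]
 [ 29  32  60 105 133 124  94  58  42  57  92 117 108  75  73 113 137]
 [ 48  54  74 107 134 134 116  91  77  89 113 124 107  74  78 115 138]
 [ 71  86 100 112 122 129 122 110 100 110 125 125 108  85  93 121 137]
 [ 80 111 126 123 116 114 109 107 107 112 122 123 118 112 118 132 140]
 [ 89 120 136 135 127 120 115 112 116 120 123 128 129 135 135 138 141]]
-cap 134 [ 444.6 -466.6  143.9] [ 445.  -467.4  143.4]
bar 165 [1.40966693e-01 5.10455578e+02] 8.023925849002627 140.83622497193187 -450.28869096770416 -400.15611188845594 455.8309846871033
+cap 286 [ 475.3 -219.9  140.8] [ 472.9 -208.3  143.2] 151.57071679095395
block 228 ((452.67584228515625, -387.5118103027344), (53.08721160888672, 80.62776947021484), 81.790283203125)
```

Run:
```python
from h import *
Mt=vision.camera_model('top');print(onz(Mt,[(322.0,307.8)],149), 'hung/lift check', onz(Mt,[(282.7,248.8)],283))
a=np.load('side1.npz');b=np.load('top1.npz')
for M,d in((vision.camera_model('side'),a['d']),(Mt,b['d'])):
    P=cloud(M,d);m=(abs(P[...,2]-18)<4)&(abs(P[...,0]-453)<60)&(abs(P[...,1]+387)<50);q=P[m][:,:2];print(m.sum(),q.mean(0).round(1),cv2.minAreaRect(q.astype(np.float32)))
```

```text
[[ 445.45863629 -469.66837634  149.        ]] hung/lift check [[ 564.50415549 -393.23233124  283.        ]]
986 [ 450.4 -384.1] ((451.425048828125, -385.9977722167969), (62.64438247680664, 86.03755950927734), 82.61503601074219)
794 [ 453.4 -386.8] ((453.6217041015625, -386.517333984375), (60.0517578125, 84.58175659179688), 82.1433334350586)
```

>>> {"name": "carry_out", "arguments": {
  "linear": [
    [-0.004,-0.0125,0.08],
    [0,0,0.1],
    [0,0,0.07],
    [0,0,0.03],
    [0,0,0.016],
    [0,0,0]
  ],
  "twist": [
    [0,0,0],
    [0,0,0],
    [0,0,0],
    [0,0,0],
    [0,0,0],
    [0,0,0]
  ],
  "gripper": [-1,-1,-1,-1,-1,-1]
}}

```text
t: 18.6
eef_pos: [460.9, -318.8, 46.1]
tcp_rot: [3.141, 0.0, 1.441]
ft_force: [-0.2, -0.4, -3.1]
width: 14.2
grasp_force: 30.0
```

>>> {"name": "carry_out", "arguments": {
  "linear": [
    [0,0,0.012],
    [0,0,0]
  ],
  "twist": [
    [0,0,0],
    [0,0,0]
  ],
  "gripper": [-1,-1]
}}

```text
t: 18.85
eef_pos: [461.3, -319.0, 45.2]
tcp_rot: [3.14, 0.001, 1.441]
ft_force: [0.7, 2.3, 4.2]
width: 14.2
grasp_force: 30.0
```

Contact felt: the vertical force went from −3 to +4 N. Releasing and backing straight up.

>>> {"name": "carry_out", "arguments": {
  "linear": [
    [0,0,0],
    [0,0,0],
    [0,0,0],
    [0,0,0],
    [0,0,0],
    [0,0,0],
    [0,0,-0.1],
    [0,0,-0.2],
    [0,0,-0.35],
    [0,0,-0.4],
    [0,0,-0.4],
    [0,0,-0.4]
  ],
  "twist": [
    [0,0,0],
    [0,0,0],
    [0,0,0],
    [0,0,0],
    [0,0,0],
    [0,0,0],
    [0,0,0],
    [0,0,0],
    [0,0,0],
    [0,0,0],
    [0,0,0],
    [0,0,0]
  ],
  "gripper": [0,0.3,0.6,1,1,1,1,1,1,1,1,1]
}}

```text
t: 20.35
eef_pos: [460.5, -318.5, 269.3]
tcp_rot: [3.141, 0.0, 1.441]
ft_force: [0.0, -0.2, -0.5]
width: 91.1
grasp_force: 0.0
```

Run:
```python
from plan import plan
plan([(440,-100,290,83,5),(440,60,290,83,4)])
```

```text
linear [[0.357, -0.081, -0.035], [0.357, -0.08, -0.035], [0.357, -0.08, -0.035], [0.357, -0.079, -0.035], [0.357, -0.079, -0.035], [0.331, -0.04, 0.0], [0.331, -0.04, 0.0], [0.331, -0.04, 0.0], [0.331, -0.04, 0.0]] 
twist [[0.0, 0.0, -0.0005], [0.0, 0.0, -0.0005], [0.0, 0.0, -0.0005], [0.0, 0.0, -0.0005], [0.0, 0.0, -0.0005], [0.0001, 0.0, 0.0], [0.0001, 0.0, 0.0], [0.0001, 0.0, 0.0], [0.0001, 0.0, 0.0]]
end [440.2  60.1 290.1]
```

Moving away for a clear view from above.

>>> {"name": "carry_out", "arguments": {
  "linear": [
    [0.35,-0.08,-0.035],
    [0.35,-0.08,-0.035],
    [0.35,-0.08,-0.035],
    [0.35,-0.08,-0.035],
    [0.35,-0.08,-0.035],
    [0.33,-0.04,0],
    [0.33,-0.04,0],
    [0.33,-0.04,0],
    [0.33,-0.04,0],
    [0,0,0],
    [0,0,0]
  ],
  "twist": [
    [0,0,0],
    [0,0,0],
    [0,0,0],
    [0,0,0],
    [0,0,0],
    [0,0,0],
    [0,0,0],
    [0,0,0],
    [0,0,0],
    [0,0,0],
    [0,0,0]
  ],
  "gripper": [1,1,1,1,1,1,1,1,1,1,1]
}}

```text
t: 21.72
eef_pos: [441.6, 55.0, 288.1]
tcp_rot: [3.141, 0.0, 1.442]
ft_force: [-0.8, 0.1, 0.1]
width: 91.1
grasp_force: 0.0
```

Run:
```python
from h import *
M,im,d=grab('side');Mt,it,dt=grab('top')
np.savez('f.npz',im=im,d=d,it=it,dt=dt)
C=np.zeros((400,800,3),np.uint8);C[:,:400]=cv2.resize(it[220:380,200:360],(400,400));C[:,400:]=cv2.resize(im[180:380,250:450],(400,400))
cv2.imwrite('pics/f.png',C[:,:,::-1])
Pt=cloud(Mt,dt);Ps=cloud(M,d)
for n,P in(('top',Pt),('side',Ps)):
    m=(P[...,2]>148)&(P[...,2]<170)&(abs(P[...,0]-454)<40)&(abs(P[...,1]+387)<40);q=P[m]
    print(n,'knob',len(q),((q.min(0)+q.max(0))/2).round(1),np.median(q,0).round(1),q[:,2].max())
    m=(P[...,2]>95)&(P[...,2]<110)&(abs(P[...,0]-462)<25)&(P[...,1]>-365)&(P[...,1]<-215);q=P[m]
    c=np.polyfit(q[:,1],q[:,0],1);z=np.polyfit(q[:,1],q[:,2],1);print('bar',len(q),np.degrees(np.arctan(c[0])),np.polyval(c,-387.5),np.degrees(z[0]),np.polyval(z,-320))
    m=(abs(P[...,2]-18)<4)&(abs(P[...,0]-453)<60)&(abs(P[...,1]+387)<50);q=P[m][:,:2];print('block',m.sum(),cv2.minAreaRect(q.astype(np.float32)))
    for nm,y0 in(('+',-214),('-',-470)):
        m=(P[...,2]>104)&(P[...,2]<122)&(abs(P[...,0]-460)<45)&(abs(P[...,1]-y0)<22);q=P[m];print(nm,len(q),((q.min(0)+q.max(0))/2).round(1) if len(q) else '')
```

```text
top knob 175 [ 454.6 -385.8  157.7] [ 454.7 -386.   157.4] 164.79591033425413
bar 450 7.463232182760728 454.045548347085 0.36381642100469475 104.00891081244086
block 569 ((453.4181213378906, -386.41668701171875), (59.929847717285156, 84.9149398803711), 82.35071563720703)
+ 116 [ 477.  -216.4  111.3]
- 107 [ 443.3 -466.9  111. ]
side knob 179 [ 452.  -384.7  155.6] [ 451.  -380.9  157.5] 161.7538384625899
bar 202 8.694053202265131 449.0486757897218 1.1617974534112023 104.31617461854205
block 22 ((484.66485595703125, -410.17724609375), (39.3924674987793, 19.058734893798828), 43.27527618408203)
+ 0 
- 88 [ 440.3 -465.2  108.8]
```

View pics/f.png

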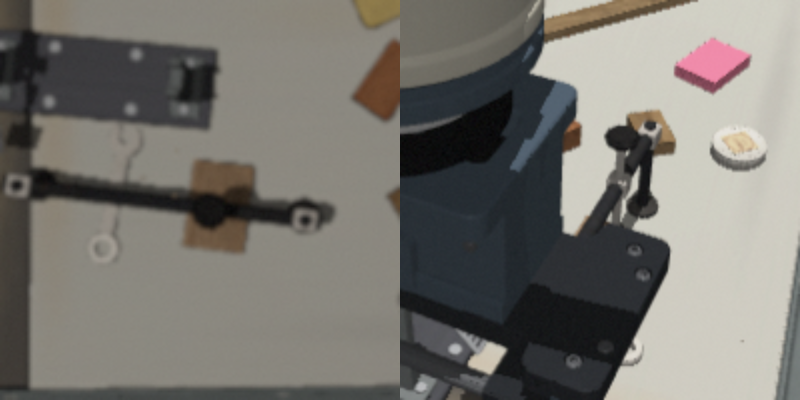

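The bar stands across the block, with the knob at top-crop (210,210). The screw is within about 1.5 mm of the block centre, the angle agrees within 0.5°, and neither the block nor the spanner has moved. Handing in.

```bash
python3 -c "
from cell import ctrl
print(ctrl.close_job())"
```

```text
the job is handed in; nothing more can be done
None
```

I opened the keeper on the second press, then lifted the bar off and stood it squarely across the broad block, screw about 1.5 mm from its centre; I handed the job in at about 22 s, with no verdict shown.

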